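Tip the hardware tote to gather its loose hardware over the tub

TASK

Lift the plywood tote by its rail and tip it, so that all the loose hardware (three nuts and a bolt) slides together into one corner of it, any corner, without any falling out. Hold it tipped and still with that corner low over the mouth of the white tub, clear of the tub, so that I can rake the hardware out by hand; finish while still holding it like that, and leave the tub and the other things on the bench where they are.

Things in the scene. Friction and masses are not known exactly. Their poses are not given: they have to be found in the camera images.
- tote: Plywood tote, 260 mm long (own x), 170 wide (own y), about 0.5 kg empty, standing flat. Open tray: 6 mm smooth floor, 6 mm side walls and 9 mm end boards, all 55 mm high; the end boards rise as gables to 150 mm. A straight carrying rail joins the gables along the middle: 242 mm along own x, 20 mm wide, 115 to 143 mm above the underside. Origin: centre of underside; z up.
- tote_rail (a point): Middle of the tote's carrying rail, 129 mm above the tote's underside; axes as the tote's (rail along x).
- tub: Open white plastic tub standing upright on the bench, empty, round, 124 mm across the mouth, 99 mm at the foot, 85 mm high, 0.15 kg. Origin: centre of its underside.
- corner_a (a point): Inside bottom corner of the tote's tray towards its own +x +y: at (121, 79, 6) mm in the tote's frame, where the floor meets the two walls.
- corner_b (a point): Inside bottom corner of the tote's tray towards its own +x -y: at (121, -79, 6) mm in the tote's frame, where the floor meets the two walls.
- corner_c (a point): Inside bottom corner of the tote's tray towards its own -x -y: at (-121, -79, 6) mm in the tote's frame, where the floor meets the two walls.
- corner_d (a point): Inside bottom corner of the tote's tray towards its own -x +y: at (-121, 79, 6) mm in the tote's frame, where the floor meets the two walls.
- nut0: Loose zinc-plated hex nut lying in the tote, 24 mm across the flats, 13 mm high, 33 g, origin in the middle of its underside. Slides on the tote's floor and walls with a friction coefficient of 0.2 to 0.3.
- nut1: Loose zinc-plated hex nut lying in the tote, 24 mm across the flats, 13 mm high, 33 g, origin in the middle of its underside. Slides on the tote's floor and walls with a friction coefficient of 0.2 to 0.3.
- nut2: Loose zinc-plated hex nut lying in the tote, 24 mm across the flats, 13 mm high, 33 g, origin in the middle of its underside. Slides on the tote's floor and walls with a friction coefficient of 0.2 to 0.3.
- bolt: Loose zinc-plated hex-head bolt lying in the tote along its own x, 36 mm long (head 24 mm across the flats and 10 mm thick at -x, shank 16 mm thick), 70 g; origin under about its middle as it lies at the start, on the floor. Slides on the tote's floor and walls with a friction coefficient of 0.2 to 0.3.
- glue: Glue bottle, 60 mm across, 170 mm high, standing. A bystander, to be left where it is. Origin: on the bench under it.
- screwdriver: Screwdriver with a wooden handle, 200 mm long, lying along its x between tote and tub. A bystander, to be left where it is. Origin: on the bench under it.
- tape: Tape measure, 70 x 32 x 62 mm. A bystander, to be left where it is. Origin: on the bench under it.
- mallet: Mallet lying down: rubber head 68 mm across, 110 mm long along y; handle 240 mm along +x. A bystander, to be left where it is. Origin: on the bench under it.
- clamp: Red F-clamp lying flat, bar 360 mm along its x, 24 mm high. A bystander, to be left where it is. Origin: on the bench under it.
- offcut: Timber offcut, 110 x 70 x 38 mm. A bystander, to be left where it is. Origin: on the bench under it.
- square: Try square lying flat, stock 120 mm along y, blade 190 mm along +x, 22 mm high. A bystander, to be left where it is. Origin: on the bench under it.
Mind the look-alikes: they are no part of the job. Leave any orange or purple look-alike of the tub alone.

How it is judged (in metres and radians):
On the way:
1. the tote is lifted clear of the bench in the gripper, its hardware aboard (height (world z) of tote above 0.03 m and contact force between tote and the fingers above 1 N), for 0.2 s.
At the end, for the whole second after the job is handed in: Tote in the gripper, tilted over 14 degrees, at rest, touching neither bench nor tub. All nuts and the bolt still, within 110 mm of one inside corner; that corner within 45 mm of the tub's axis (from above), 90 to 190 mm above the bench (mouth at 85 mm). Tub upright (angle between tote's own z axis and vertical above 0.25 rad and contact force between the fingers and tote above 1 N and contact force between tote and tub below 0.1 N and linear speed of each of tote, nut0, nut1, nut2, bolt below 0.03 m/s and angular speed of tote below 0.15 rad/s and height (world z) of each of corner_a, corner_b, corner_c, corner_d above 0.088 m and ((horizontal distance between corner_a and tub below 0.045 m and height (world z) of corner_a between 0.09 and 0.19 m and distance between each of nut0, nut1, nut2, bolt and corner_a below 0.11 m) or (horizontal distance between corner_b and tub below 0.045 m and height (world z) of corner_b between 0.09 and 0.19 m and distance between each of nut0, nut1, nut2, bolt and corner_b below 0.11 m) or (horizontal distance between corner_c and tub below 0.045 m and height (world z) of corner_c between 0.09 and 0.19 m and distance between each of nut0, nut1, nut2, bolt and corner_c below 0.11 m) or (horizontal distance between corner_d and tub below 0.045 m and height (world z) of corner_d between 0.09 and 0.19 m and distance between each of nut0, nut1, nut2, bolt and corner_d below 0.11 m)) and angle between tub's own z axis and vertical below 0.1 rad); the arm keeps its last pose, push and grip.
It fails at once if a nut or bolt falls out of the tote (distance between any of nut0, nut1, nut2, bolt and tote above 0.19 m or z of any of nut0, nut1, nut2, bolt in the frame of tote below -0.015 m).
It fails at once if the tub is shifted by more than 30 mm (distance of tub from where it was at the start of the episode above 0.03 m).
It fails at once if a bystander is shifted by more than 30 mm (distance of any of glue, screwdriver, tape, mallet, clamp, offcut, square from where it was at the start of the episode above 0.03 m).
It also fails if it takes over 58 s, if anything falls off the work surface, if the arm or the gripper's body presses on something with over 40 N, if the wrist force passes 120 N, or if a joint passes its speed limit or range.

ROBOT

A 6-joint arm with a two-finger parallel gripper is mounted at the origin on the work surface. World frame = base frame: x ahead of the robot, y to its left, z up, the work surface at z = 0. Lengths are in m, angles in degrees, forces in N, time in s.
With the tool pointing down it reaches from about 0.325 to 0.85 m from the base axis. Payload 15.5 kg.
Tool frame: the origin (TCP) lies between the finger pads; the fingertips stand 11 mm ahead of it and the grasp point (between the pads) lies 8 mm behind it; z points along the fingers, y is the line along which they close (so a half turn about z gives the same grasp; the last joint's range is limited). The gripper opens to 91 mm and grips with 3 to 60 N. Pads are 32 mm wide; open, the fingers measure 118 mm over their backs; the gripper's body (76 mm by 178 mm) begins 60 mm behind the grasp point.
Start: joints at [-81.331, 28.281, 77.091, -0, 74.628, -5.472], TCP at [0.153, -0.606, 0.225] pointing down, gripper open.
Joint ranges: [-166.48, 166.48], [-47.26, 123.95], [12.59, 153.08], [-70.14, 250.14], [6.76, 159.57], [-176.63, 176.63]. Speed limits (degrees/s): [108.29, 108.29, 147.25, 172.46, 172.46, 172.46].

INTERFACE

Orientations are given as a 3x3 rotation matrix whose columns are the frame's x, y, z axes.
In Python, from workcell import * gives the robot as it stands.
- The arm moves only by the tool carry_out, never from a script. Its argument "moves" is a list that holds one entry, the list of rows, each a list of 6 numbers: the shift along the tool's x, y, z scaled (see below), then the turn, a rotation vector about the tool's x, y, z scaled (see below). A call has exactly 10 rows; each row shifts and turns the commanded pose from where the row before left it, along the tool's axes as they then stand; what a row does not reach is not made up. The controller multiplies each number of a shift by 0.04 m and each number of a turn by 4 degrees. A row lasts 1/10 s, in which the tool goes at most 50 mm and 8.59 degrees, less where a joint would pass 70% of its speed; a pose out of reach is approached as far as the arm can. A call with a number of a shift or a turn outside -1 to 1 is refused whole. A call with a gripper value outside its range is refused whole. "hand" is the opening, from -1 (shut) to 1 (fully open), set as the call begins (left out, the last holds). The fingers move at their own pace and stop on an object; "squeeze" is the grip in N (left out, the last holds). Time passes only in rows, so rows that do not move let the fingers close, or fill a call up. It gives the time, the measured TCP pose, the force, the opening and the grip force at its end, in the units of the state.
- observe(): the state, without advancing time (a new reading comes with each control period).
- read_camera(name): name is "side" or "top"; returns a dict with "frame" (400x640x3 uint8, blue, green, red), "mtx" (3x3 intrinsics, pixels), "R" (3x3) and "t" (3): a world point X has camera coordinates R X + t. Camera axes: x right, y down, z forward; pixel columns grow to the right and rows downward; lengths in m; the calibration is good to about 2 mm. A picture is of the moment at which its call begins. There is no depth.
- finish_job(): hands the job in; it is judged then, once.
The state is a dict: "t": time; "joints": joint angles; "qd": joint speeds; "joint_efforts": joint torques, N m; "ee_pos": TCP position; "ee_rot": TCP orientation; "wrist_force": force on the tool from outside, world axes, zero at the start; "ft_torque": the same for the moment, N m; "grip_width": finger opening in m; "grip_force": force on a finger pad.
Only numpy, scipy, OpenCV 4.12 (cv2) and the standard library are available. Lean on these libraries where they do the work, as an engineer would, in place of code of your own. Each camera call takes 0.05 s, during which the arm holds its last target. There are 200 camera calls.

## Working session

There is one attempt and no reset: what is moved stays moved. The work goes in short steps, Python scripts to look and compute and a tool call to move; the robot and the scene stay as the last step left them, time stands still between calls to the robot, and variables do not carry over. Pictures are saved under pics/ and viewed, at most 10 in all, crops included, and the job is handed in when it is done.

Besides the shell and the picture viewer there is one more tool, called as name(argument=value, ...), one argument or row to a line, values as JSON. carry_out: Moves the arm, as the interface text tells. Shifts and turns lie within -1 to 1; 1 stands for 0.04 m of shift or 4 degrees of turn. Its arguments: {"type":"object","properties":{"moves":{"type":"array","items":{"type":"array","items":{"type":"array","items":{"type":"number"}}}},"hand":{"type":"number"},"squeeze":{"type":"number"}},"required":["moves"]}

```bash
mkdir -p pics; ls; cat > h.py <<'E'
from workcell import *
import numpy as np, cv2
def shot(n,f):
    c=read_camera(n); cv2.imwrite(f,c["frame"]); return c
def ray(c,u,v,z):
    K,R,t=np.array(c["mtx"]),np.array(c["R"]),np.array(c["t"])
    d=R.T@np.linalg.inv(K)@[u,v,1]; o=-R.T@t
    return o+d*(z-o[2])/d[2]
def proj(c,P):
    p=np.array(c["R"])@np.array(P).T+np.array(c["t"])[:,None]; p=np.array(c["mtx"])@p
    return (p[:2]/p[2]).T
E
python3 - <<'E'
from h import *
for n in("top","side"):
    c=shot(n,f"pics/{n}0.png"); R=np.array(c["R"]);print(n,-R.T@np.array(c["t"]),R.round(3).tolist(),np.array(c["mtx"]).tolist())
o=observe();print(o)
E
```

```text
pics
top [ 0.36378375 -0.02308287  1.54378954] [[-0.007, -1.0, 0.012], [-0.992, 0.005, -0.124], [0.124, -0.013, -0.992]] [[462.14415951953754, 0.0, 314.9777640311639], [0.0, 462.14415951953754, 192.71157436198274], [0.0, 0.0, 1.0]]
side [-0.20426089  0.88366123  1.38290842] [[-0.801, -0.599, -0.02], [-0.429, 0.597, -0.678], [0.418, -0.534, -0.735]] [[449.5943702070514, 0.0, 321.5603475435793], [0.0, 449.5943702070514, 207.1992275227544], [0.0, 0.0, 1.0]]
{'t': 0.1, 'joints': array([-8.13306598e+01,  2.83138708e+01,  7.71229219e+01,  9.49563073e-04,
        7.46262495e+01, -5.47252321e+00]), 'qd': array([ 0.15991088, -0.05549762, -0.11415245, -0.0252777 ,  0.05539221,
       -0.08269443]), 'joint_efforts': array([ 3.65193649e-03, -8.80234408e+01, -3.82544661e+01,  7.06438534e-02,
        4.82138037e-02, -5.04729485e-05]), 'ee_pos': array([ 0.15265519, -0.60574858,  0.22437413]), 'ee_rot': array([[ 9.69694843e-01,  2.44319236e-01, -1.50052044e-04],
       [ 2.44319252e-01, -9.69694238e-01,  1.09013213e-03],
       [ 1.20835647e-04, -1.09375611e-03, -9.99999395e-01]]), 'wrist_force': array([-0.30083747,  0.87669698,  0.42895495]), 'ft_torque': array([ 0.01265408,  0.02598506, -0.00546627]), 'grip_force': 0.0, 'grip_width': 0.09152584457347397}
```

View pics/top0.png

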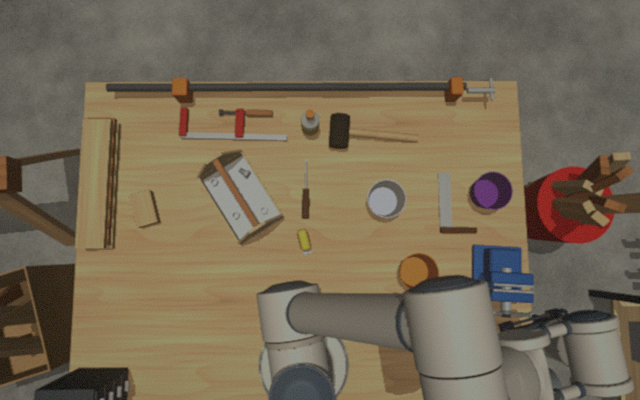

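View pics/side0.png

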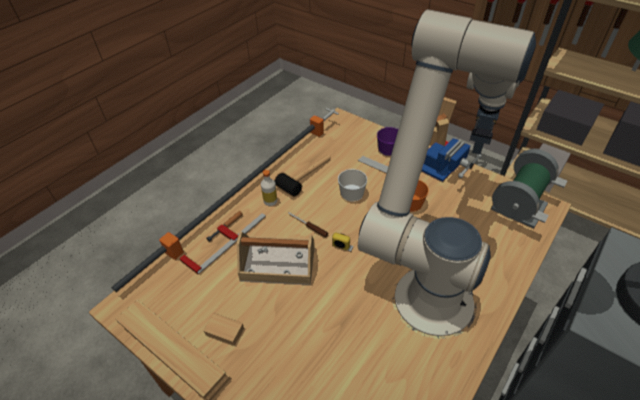

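The top picture shows the tote around (241,197) with the rail running (218,160)–(255,212), the white tub mouth at about (386,198), and screwdriver and tape between them. I'll zoom in next.

```bash
python3 - <<'E'
import cv2
a=cv2.imread("pics/top0.png")
cv2.imwrite("pics/t1.png",cv2.resize(a[145:250,190:290],None,fx=5.7,fy=5.7,interpolation=cv2.INTER_CUBIC))
from h import *
c=read_camera("top")
# tub: bright low-saturation blob
f=c["frame"]; sub=f[170:230,355:415]; hsv=cv2.cvtColor(sub,cv2.COLOR_BGR2HSV)
m=(hsv[...,1]<50).astype(np.uint8)
n,l,s,ce=cv2.connectedComponentsWithStats(m);i=1+s[1:,4].argmax();print(s[i],ce[i])
cn=cv2.findContours((l==i).astype(np.uint8),0,1)[0]; cn=max(cn,key=len)
e=cv2.fitEllipse(cn); print(e)
E
```

```text
[  12    9   39   39 1187] [31.24347094 28.33866891]
((31.278491973876953, 28.302289962768555), (37.98237228393555, 38.20433807373047), 118.36587524414062)
```

View pics/t1.png

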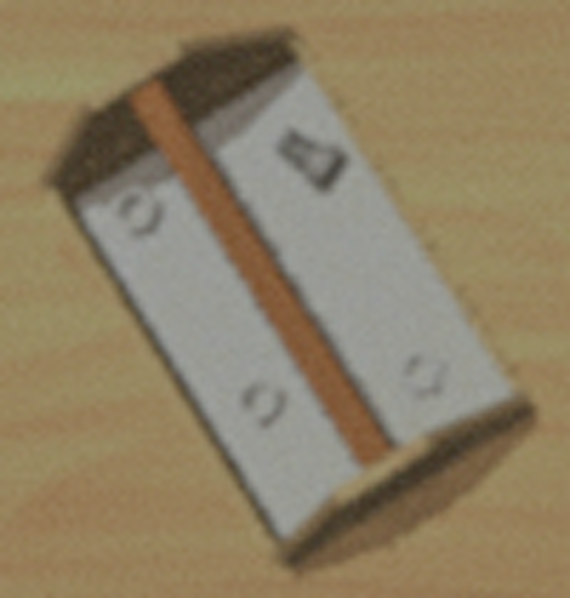

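Zoomed crop: the rail (orange) runs from crop (150,90) to (373,455), i.e. top-image (216.3,160.8)–(255.4,224.8). The nuts are at crop (140,215), (265,403), (425,375) and the bolt is at (313,160).

```bash
python3 - <<'E'
from h import *
c=read_camera("top"); s=read_camera("side")
px=lambda u,v:(190+u/5.7-.5+.09,145+v/5.7-.5+.09)
a=ray(c,*px(150,88),.143);b=ray(c,*px(373,458),.143)
L=np.linalg.norm((a-b)[:2]);m=(a+b)/2;yaw=np.arctan2(*(a-b)[[1,0]])
print("rail",a,b,"L",L,"mid",m,"yaw",np.degrees(yaw))
print("tub",ray(c,386.28,198.3,.085), "dia", np.linalg.norm(ray(c,386.28+19.05,198.3,.085)-ray(c,386.28-19.05,198.3,.085)))
for n,p in dict(glue=(310,118,.17),tape=(304,240,.06),screwd=(306,203,.02),screwtip=(308,160,.0),malhead=(340,131,.06),malend=(417,138,.02),sqblade=(446,190,.02),orange=(418,270,.085)).items(): print(n,ray(c,*p).round(3))
# overlay model
u=np.array([np.cos(yaw),np.sin(yaw),0]);v=np.array([-u[1],u[0],0]);o=m*[1,1,0]
P=lambda x,y,z:o+u*x+v*y+[0,0,z]
out=[]
for cam,n,box in((c,"top",(145,250,190,290)),(s,"side",(225,295,230,325))):
    k=5;y0,y1,x0,x1=box;im=cv2.resize(cam["frame"][y0:y1,x0:x1],None,fx=k,fy=k,interpolation=cv2.INTER_CUBIC)
    segs=[]
    for z in(0,.055):
        q=[P(.13*i,.085*j,z) for i,j in((1,1),(1,-1),(-1,-1),(-1,1))]
        segs+= [(q[i],q[(i+1)%4]) for i in range(4)]
    segs+=[(P(-.121,y,.143),P(.121,y,.143)) for y in(-.01,.01)]
    for A,B in segs:
        q=(proj(cam,np.array([A,B]))-[x0,y0]+.5)*k
        cv2.line(im,*[tuple(map(int,r)) for r in q],(0,255,0),1)
    out.append(im)
h=max(i.shape[0] for i in out); out=[cv2.copyMakeBorder(i,0,h-i.shape[0],0,0,0) for i in out]
im=np.hstack(out); f=min(800/im.shape[1],600/im.shape[0]);cv2.imwrite("pics/ov.png",cv2.resize(im,None,fx=f,fy=f))
E
```

```text
rail [0.6422549  0.26311259 0.143     ] [0.44210906 0.14115515 0.143     ] L 0.23437571035462323 mid [0.54218198 0.20213387 0.143     ] yaw 31.355743339420847
tub [ 0.52749327 -0.26835195  0.085     ] dia 0.12148544089891872
glue [ 0.766 -0.027  0.17 ]
tape [ 0.398 -0.006  0.06 ]
screwd [ 0.521 -0.012  0.02 ]
screwtip [ 0.669 -0.02   0.   ]
malhead [ 0.754 -0.126  0.06 ]
malend [ 0.739 -0.389  0.02 ]
sqblade [ 0.562 -0.48   0.02 ]
orange [ 0.302 -0.362  0.085]
```

View pics/ov.png

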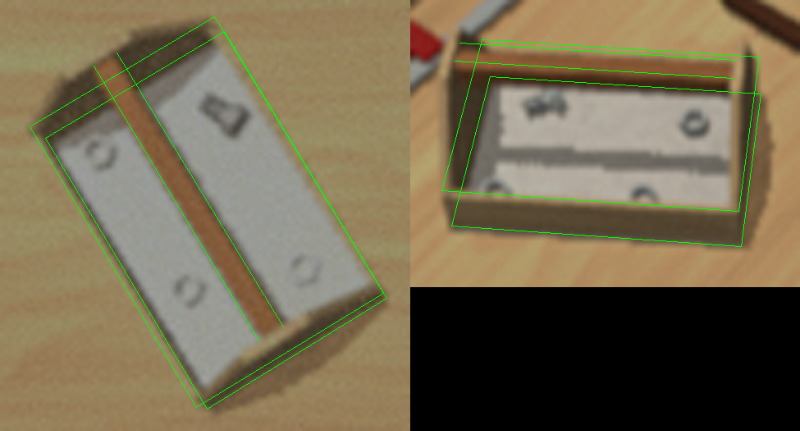

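Overlay: the projected tote model matches both views (rail, walls and outline within about a pixel), so the tote is at (0.541, 0.202) with yaw 31.4° and the tub at (0.527, -0.268). Now turning, lifting and heading over.

carry_out(
  moves=[
    [[0,0,-0.25,0,0,-0.86],[0,0,-0.25,0,0,-0.86],[0,0,-0.25,0,0,-0.86],[0,0,-0.25,0,0,-0.86],[0,0,-0.25,0,0,-0.86],[0.97,-0.26,0,0,0,0],[0.97,-0.26,0,0,0,0],[0.97,-0.26,0,0,0,0],[0.97,-0.26,0,0,0,0],[0.97,-0.26,0,0,0,0]],
  ],
  hand=1,
)

```text
t: 1.25
ee_pos: [0.2922, -0.4594, 0.2749]
ee_rot: [[0.854, 0.52, 0.0], [0.52, -0.854, 0.0], [0.0, -0.0, -1.0]]
wrist_force: [1.2, -0.2, -0.0]
grip_width: 0.0913
grip_force: 0.0
```

carry_out(
  moves=[
    [[0.97,-0.26,0,0,0,0],[0.97,-0.26,0,0,0,0],[0.97,-0.26,0,0,0,0],[0.97,-0.26,0,0,0,0],[0.97,-0.26,0,0,0,0],[0.97,-0.26,0,0,0,0],[0.97,-0.26,0,0,0,0],[0.97,-0.26,0,0,0,0],[0.97,-0.26,0,0,0,0],[0.5,-0.8,0,0,0,0]],
  ],
)

```text
t: 2.25
ee_pos: [0.544, -0.1606, 0.2746]
ee_rot: [[0.854, 0.52, 0.001], [0.52, -0.854, -0.0], [0.001, 0.001, -1.0]]
wrist_force: [1.1, 0.3, 1.1]
grip_width: 0.091
grip_force: 0.0
```

carry_out(
  moves=[
    [[0.5,-0.8,0,0,0,0],[0.5,-0.8,0,0,0,0],[0.5,-0.8,0,0,0,0],[0.5,-0.8,0,0,0,0],[0.5,-0.8,0,0,0,0],[0.5,-0.8,0,0,0,0],[0.5,-0.8,0,0,0,0],[0.5,-0.8,0,0,0,0],[0,0,0,0,0,0],[0,0,0,0,0,0]],
  ],
)

```text
t: 3.25
ee_pos: [0.5446, 0.141, 0.2748]
ee_rot: [[0.853, 0.522, -0.0], [0.522, -0.853, -0.0], [-0.0, 0.0, -1.0]]
wrist_force: [-0.7, 0.5, 0.6]
grip_width: 0.0913
grip_force: 0.0
```

```bash
cat >> h.py <<'E'
def rem(target,yaw=31.36):
    o=observe();R=np.array(o["ee_rot"]);d=R.T@(np.array(target)-o["ee_pos"])/.04
    print("t",o["t"],"pos",o["ee_pos"].round(4),"rem units",d.round(2),"yaw",np.degrees(np.arctan2(R[1,0],R[0,0])).round(2),"z",R[:,2].round(3),"j",np.round(o["joints"],1),"F",np.round(o["wrist_force"],1),"grip",o["grip_width"],o["grip_force"])
E
python3 -c "
from h import *
rem([.541,.202,.121])"
```

```text
t 3.25 pos [0.5446 0.141  0.2748] rem units [ 0.72 -1.35  3.84] yaw 31.44 z [-0. -0. -1.] j [ 8.4 20.6 82.  -0.  77.4 67. ] F [-0.7  0.5  0.6] grip 0.0912860516985455 0.0
```

carry_out(
  moves=[
    [[0.36,-0.68,0,0,0,0],[0.36,-0.68,0,0,0,0],[0,0,0.64,0,0,0],[0,0,0.64,0,0,0],[0,0,0.64,0,0,0],[0,0,0.64,0,0,0],[0,0,0.64,0,0,0],[0,0,0.64,0,0,0],[0,0,0,0,0,0],[0,0,0,0,0,0]],
  ],
)

```text
t: 4.25
ee_pos: [0.5414, 0.201, 0.1218]
ee_rot: [[0.855, 0.519, -0.0], [0.519, -0.855, -0.0], [-0.0, -0.0, -1.0]]
wrist_force: [-0.5, -0.1, 0.5]
grip_width: 0.0911
grip_force: 0.0
```

carry_out(
  moves=[
    [[0,0,0,0,0,0],[0,0,0,0,0,0],[0,0,0,0,0,0],[0,0,0,0,0,0],[0,0,0,0,0,0],[0,0,0,0,0,0],[0,0,0,0,0,0],[0,0,0,0,0,0],[0,0,0,0,0,0],[0,0,0,0,0,0]],
  ],
  hand=-1,
  squeeze=60,
)

```text
t: 5.25
ee_pos: [0.5411, 0.202, 0.1213]
ee_rot: [[0.854, 0.52, -0.0], [0.52, -0.854, 0.0], [-0.0, -0.0, -1.0]]
wrist_force: [-0.3, 1.7, 0.5]
grip_width: 0.0199
grip_force: 59.9
```

carry_out(
  moves=[
    [[0,0,-0.3,0,0,0],[0,0,-0.5,0,0,0],[0,0,-0.7,0,0,0],[0,0,-0.7,0,0,0],[0,0,-0.7,0,0,0],[0,0,-0.7,0,0,0],[0,0,-0.7,0,0,0],[0,0,-0.7,0,0,0],[0,0,-0.5,0,0,0],[0,0,-0.3,0,0,0]],
  ],
)

```text
t: 6.25
ee_pos: [0.541, 0.2018, 0.3554]
ee_rot: [[0.854, 0.52, 0.001], [0.52, -0.854, 0.0], [0.001, 0.0, -1.0]]
wrist_force: [0.2, -0.4, -6.7]
grip_width: 0.0197
grip_force: 59.9
```

carry_out(
  moves=[
    [[0,0,0,0.5,0,0],[0,0,0,0.7,0,0],[0,0,0,0.7,0,0],[0,0,0,0.7,0,0],[0,0,0,0.7,0,0],[0,0,0,0.7,0,0],[0,0,0,0.7,0,0],[0,0,0,0.7,0,0],[0,0,0,0.7,0,0],[0,0,0,0.7,0,0]],
  ],
)

```text
t: 7.25
ee_pos: [0.5409, 0.2016, 0.353]
ee_rot: [[0.854, 0.462, -0.239], [0.52, -0.759, 0.391], [-0.001, -0.459, -0.889]]
wrist_force: [-0.1, 0.2, -6.8]
grip_width: 0.0197
grip_force: 59.9
```

```bash
python3 - <<'E'
from h import *
rem([.541,.202,.353])
c=shot("top","pics/_t.png");s=shot("side","pics/_s.png")
a=cv2.resize(c["frame"][130:270,170:330],(640,560));b=cv2.resize(s["frame"][150:300,200:360],(640,600))[:560]
cv2.imwrite("pics/r1.png",cv2.resize(np.hstack([a,b]),(800,350)))
E
```

```text
t 7.25 pos [0.5409 0.2016 0.353 ] rem units [ 0.01 -0.01  0.  ] yaw 31.34 z [-0.239  0.391 -0.889] j [  0.8  24.5  69.3  23.6 100.1  60.8] F [-0.1  0.2 -6.8] grip 0.019729015912464624 59.90182042121887
```

View pics/r1.png

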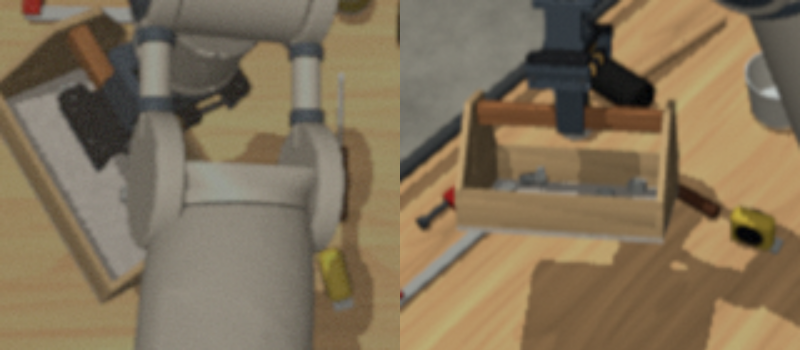

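The side view shows the tote held level along its rail, rolled about 27° with the hardware against the far long wall (crop row ~185). Adding pitch next, toward the -x end.

carry_out(
  moves=[
    [[0,0,0,0,0.4,0],[0,0,0,0,0.6,0],[0,0,0,0,0.7,0],[0,0,0,0,0.7,0],[0,0,0,0,0.7,0],[0,0,0,0,0.7,0],[0,0,0,0,0.8,0],[0,0,0,0,0.8,0],[0,0,0,0,0.8,0],[0,0,0,0,0.8,0]],
  ],
)

```text
t: 8.35
ee_pos: [0.5404, 0.2019, 0.3536]
ee_rot: [[0.865, 0.463, 0.194], [0.275, -0.761, 0.588], [0.42, -0.455, -0.785]]
wrist_force: [-0.4, -0.8, -5.9]
grip_width: 0.0195
grip_force: 59.9
```

carry_out(
  moves=[
    [[0,0,0,0,0,0],[0,0,0,0,0,0],[0,0,0,0,0,0],[0,0,0,0,0,0],[0,0,0,0,0,0],[0,0,0,0,0,0],[0,0,0,0,0,0],[0,0,0,0,0,0],[0,0,0,0,0,0],[0,0,0,0,0,0]],
  ],
)

```text
t: 9.35
ee_pos: [0.5412, 0.2018, 0.3533]
ee_rot: [[0.866, 0.463, 0.191], [0.276, -0.76, 0.589], [0.418, -0.457, -0.785]]
wrist_force: [0.5, -0.1, -6.3]
grip_width: 0.0199
grip_force: 59.9
```

```bash
cat >> h.py <<'E'
def corners(p,R):
    return {k:(p+R@np.array([x,y,.115])).round(3) for k,x,y in(("c",-.121,.079),("b",.121,.079),("d",-.121,-.079),("a",.121,-.079))}
E
python3 - <<'E'
from h import *
rem([.541,.202,.353])
o=observe();R=np.array(o["ee_rot"]);print(corners(o["ee_pos"],R))
off=R@[-.121,.079,.115]; tgt=np.array([.5275,-.268,.15])-off; rem(tgt); print("tgt",tgt,corners(tgt,R))
s=shot("side","pics/_s.png");c=shot("top","pics/_t.png")
print("corner side px",proj(s,np.array([o["ee_pos"]+off])))
a=cv2.resize(c["frame"][130:270,170:330],(640,560));b=cv2.resize(s["frame"][130:280,200:360],(640,600))[:560]
cv2.imwrite("pics/r2.png",cv2.resize(np.hstack([a,b]),(800,350)))
E
```

```text
t 9.35 pos [0.5412 0.2018 0.3533] rem units [-0.01 -0.    0.01] yaw 17.68 z [ 0.191  0.589 -0.785] j [-7.1 12.9 92.6 40.  71.2 46.2] F [ 0.5 -0.1 -6.3] grip 0.01991515234585633 59.90215837955475
{'c': array([0.495, 0.176, 0.176]), 'b': array([0.704, 0.243, 0.277]), 'd': array([0.422, 0.296, 0.249]), 'a': array([0.631, 0.363, 0.35 ])}
t 9.35 pos [0.5412 0.2018 0.3533] rem units [-2.63  9.11 -5.86] yaw 17.68 z [ 0.191  0.589 -0.785] j [-7.1 12.9 92.6 40.  71.2 46.2] F [ 0.5 -0.1 -6.3] grip 0.01991515234585633 59.90215837955475
tgt [ 0.57372974 -0.24231218  0.32694617] {'c': array([ 0.528, -0.268,  0.15 ]), 'b': array([ 0.737, -0.201,  0.251]), 'd': array([ 0.454, -0.148,  0.222]), 'a': array([ 0.664, -0.081,  0.323])}
corner side px [[289.03610694 234.75326048]]
```

View pics/r2.png

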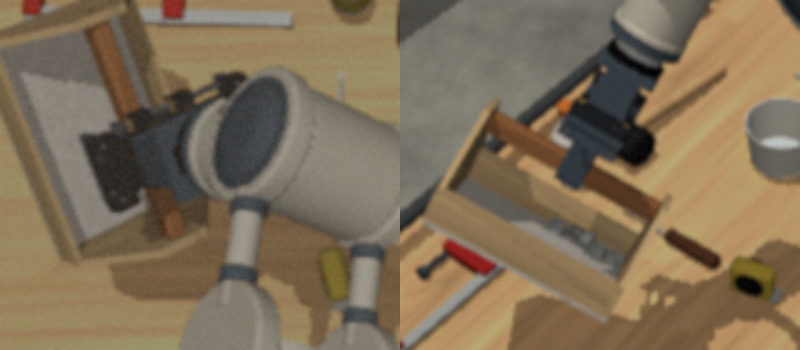

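The hardware is gathered near corner c: crop (600,250), i.e. side pixel (280,230), against a predicted corner at (289,235). Carrying it over to the tub now.

carry_out(
  moves=[
    [[-0.04,0.15,-0.1,0,0,0],[-0.08,0.3,-0.19,0,0,0],[-0.13,0.45,-0.29,0,0,0],[-0.14,0.5,-0.32,0,0,0],[-0.14,0.5,-0.32,0,0,0],[-0.14,0.5,-0.32,0,0,0],[-0.14,0.5,-0.32,0,0,0],[-0.14,0.5,-0.32,0,0,0],[-0.14,0.5,-0.32,0,0,0],[-0.14,0.5,-0.32,0,0,0]],
  ],
)

```text
t: 10.45
ee_pos: [0.5584, -0.0142, 0.3408]
ee_rot: [[0.866, 0.462, 0.192], [0.275, -0.76, 0.588], [0.418, -0.457, -0.785]]
wrist_force: [1.4, 1.0, -7.2]
grip_width: 0.0198
grip_force: 59.9
```

carry_out(
  moves=[
    [[-0.14,0.5,-0.32,0,0,0],[-0.14,0.5,-0.32,0,0,0],[-0.14,0.5,-0.32,0,0,0],[-0.14,0.5,-0.32,0,0,0],[-0.14,0.5,-0.32,0,0,0],[-0.14,0.5,-0.32,0,0,0],[-0.14,0.5,-0.32,0,0,0],[-0.14,0.5,-0.32,0,0,0],[-0.13,0.4,-0.26,0,0,0],[-0.1,0.3,-0.2,0,0,0]],
  ],
)

```text
t: 11.45
ee_pos: [0.5752, -0.2433, 0.3269]
ee_rot: [[0.866, 0.462, 0.192], [0.275, -0.76, 0.588], [0.418, -0.457, -0.785]]
wrist_force: [-0.7, 0.2, -7.0]
grip_width: 0.0194
grip_force: 59.9
```

```bash
python3 - <<'E'
from h import *
o=observe();R=np.array(o["ee_rot"]);C=corners(o["ee_pos"],R);print(C)
rem(np.array([.5275,-.268,.15])-R@[-.121,.079,.115])
s=shot("side","pics/_s.png");c=shot("top","pics/_t.png")
ims=[]
for cam,(x0,y0,w,h),k in((c,(310,110,130,110),3.1),(s,(280,70,130,150),3)):
    im=cv2.resize(cam["frame"][y0:y0+h,x0:x0+w],None,fx=k,fy=k,interpolation=cv2.INTER_CUBIC)
    P=lambda x,y,z:o["ee_pos"]+R@[x,y,z]
    q=[P(-.121,.079,.115),P(.121,.079,.115),P(.121,-.079,.115),P(-.121,-.079,.115)]
    g=[P(-.121,-.01,-.022),P(.121,-.01,-.022)]
    w_=[P(-.13,.085,.066),P(.13,.085,.066),P(.13,-.085,.066),P(-.13,-.085,.066)]
    for L in(q,g,w_):
        pts=((proj(cam,np.array(L))-[x0,y0]+.5)*k).astype(int)
        cv2.polylines(im,[pts],True,(0,255,0) if L is not w_ else (255,0,255),1)
    # 110 mm arcs on floor from corner
    arc=[P(-.121+.11*np.cos(a),.079-.11*np.sin(a),.115) for a in np.linspace(0,np.pi/2,15)]
    cv2.polylines(im,[((proj(cam,np.array(arc))-[x0,y0]+.5)*k).astype(int)],False,(0,0,255),1)
    im=cv2.copyMakeBorder(im,0,460-im.shape[0],0,0,0); ims.append(im)
im=np.hstack(ims); print(im.shape); cv2.imwrite("pics/r3.png",im[:, :800])
E
```

```text
{'c': array([ 0.529, -0.269,  0.15 ]), 'b': array([ 0.739, -0.202,  0.251]), 'd': array([ 0.456, -0.149,  0.222]), 'a': array([ 0.666, -0.082,  0.323])}
t 11.45 pos [ 0.5752 -0.2433  0.3269] rem units [-0.02 -0.04  0.01] yaw 17.6 z [ 0.192  0.588 -0.785] j [-46.1  31.3  66.9  33.7 100.1  20.1] F [-0.7  0.2 -7. ] grip 0.01943863112635603 59.90570783615112
(460, 793, 3)
```

View pics/r3.png

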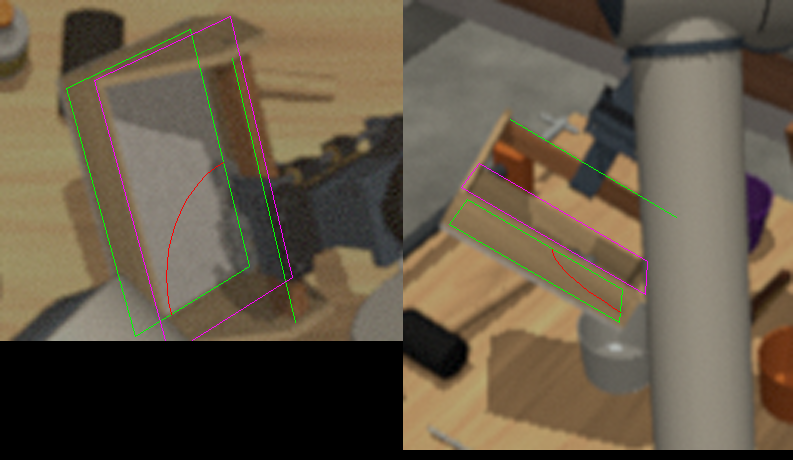

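The tote outline matches the held-pose model over the tub, and no hardware shows on the visible floor outside the 110 mm arc; the gripper and near wall hide the corner itself. I'll check the earlier side view, where the hardware was visible, against the 110 mm arc.

```bash
python3 - <<'E'
from h import *
s=read_camera("side"); im=cv2.imread("pics/r2.png")[:,400:]
p=np.array([.5412,.2018,.3533]);R=np.array([[.866,.463,.191],[.276,-.76,.589],[.418,-.457,-.785]])
k=3;x0,y0,x1,y1=80,140,280,310
sub=cv2.resize(im[y0:y1,x0:x1],None,fx=k,fy=k,interpolation=cv2.INTER_CUBIC)
def px(L): return (((proj(s,np.array(L))-[200,130]+.5)*2.5-[x0,y0])*k).astype(int)
P=lambda x,y,z=.115:p+R@[x,y,z]
for r in(.05,.11): cv2.polylines(sub,[px([P(-.121+r*np.cos(a),.079-r*np.sin(a)) for a in np.linspace(0,np.pi/2,15)])],False,(0,0,255),1)
cv2.polylines(sub,[px([P(.121,.079),P(-.121,.079),P(-.121,-.079)])],False,(0,255,0),1)
cv2.imwrite("pics/r4.png",sub)
o=observe();print(np.abs(o["qd"]).max(),o["grip_force"])
E
```

```text
1.4360221486547162 59.90012347698212
```

View pics/r4.png

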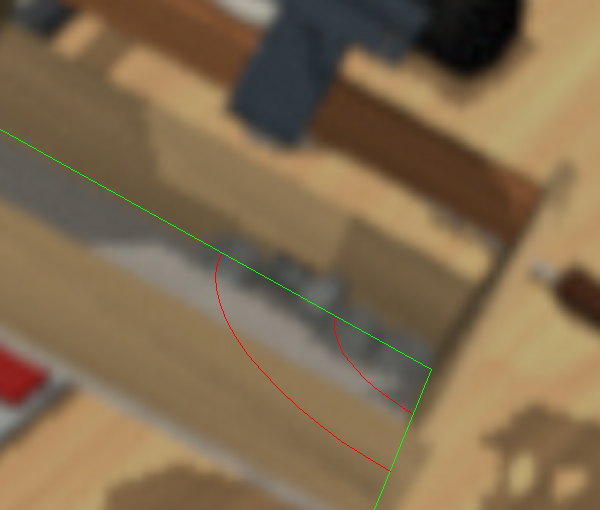

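Earlier frame: the hardware lies single file along the long wall, from (420,350) by the corner up to about (235,247), so the last piece is close to the 110 mm arc. That is too tight. I'll roll back past level while pitched so the row tumbles into a compact clump.

carry_out(
  moves=[
    [[0,0,0,-0.4,0,0],[0,0,0,-0.5,0,0],[0,0,0,-0.5,0,0],[0,0,0,-0.5,0,0],[0,0,0,-0.5,0,0],[0,0,0,-0.5,0,0],[0,0,0,-0.5,0,0],[0,0,0,-0.5,0,0],[0,0,0,-0.5,0,0],[0,0,0,-0.5,0,0]],
  ],
)

```text
t: 12.6
ee_pos: [0.5751, -0.2395, 0.3278]
ee_rot: [[0.865, 0.372, 0.336], [0.277, -0.913, 0.298], [0.418, -0.165, -0.893]]
wrist_force: [-0.1, 0.5, -7.6]
grip_width: 0.0197
grip_force: 59.9
```

carry_out(
  moves=[
    [[0,0,0,-0.5,0,0],[0,0,0,-0.5,0,0],[0,0,0,-0.5,0,0],[0,0,0,-0.5,0,0],[0,0,0,-0.5,0,0],[0,0,0,-0.5,0,0],[0,0,0,-0.5,0,0],[0,0,0,-0.5,0,0],[0,0,0,-0.5,0,0],[0,0,0,0,0,0]],
  ],
)

```text
t: 13.6
ee_pos: [0.5747, -0.2387, 0.3275]
ee_rot: [[0.865, 0.251, 0.434], [0.277, -0.961, 0.003], [0.418, 0.117, -0.901]]
wrist_force: [-0.0, 0.6, -7.0]
grip_width: 0.0198
grip_force: 59.9
```

```bash
cat >> h.py <<'E'
def view(f,box,k):
    o=observe();R=np.array(o["ee_rot"]);p=o["ee_pos"];print(p.round(4),R.round(3).tolist(),corners(p,R),np.round(o["joints"],1),o["grip_force"])
    P=lambda x,y,z=.115:p+R@[x,y,z]
    s=shot("side","pics/_s.png");x0,y0,w,h=box
    im=cv2.resize(s["frame"][y0:y0+h,x0:x0+w],None,fx=k,fy=k,interpolation=cv2.INTER_CUBIC)
    px=lambda L:((proj(s,np.array(L))-[x0,y0]+.5)*k).astype(int)
    for r in(.05,.11): cv2.polylines(im,[px([P(-.121+r*np.cos(a),.079-r*np.sin(a)) for a in np.linspace(0,np.pi/2,15)])],False,(0,0,255),1)
    cv2.polylines(im,[px([P(.121,.079),P(-.121,.079),P(-.121,-.079),P(.121,-.079)])],True,(0,255,0),1)
    cv2.imwrite(f,im)
E
python3 -c "
from h import *
view('pics/r5.png',(280,90,150,110),5.3)"
```

```text
[ 0.5747 -0.2387  0.3275] [[0.865, 0.251, 0.434], [0.277, -0.961, 0.003], [0.418, 0.117, -0.901]] {'c': array([ 0.54 , -0.348,  0.183]), 'b': array([ 0.749, -0.281,  0.284]), 'd': array([ 0.5  , -0.196,  0.164]), 'a': array([ 0.709, -0.129,  0.265])} [-36.3  13.4  89.7  18.   57.2  30.3] 59.90531265735626
```

View pics/r5.png

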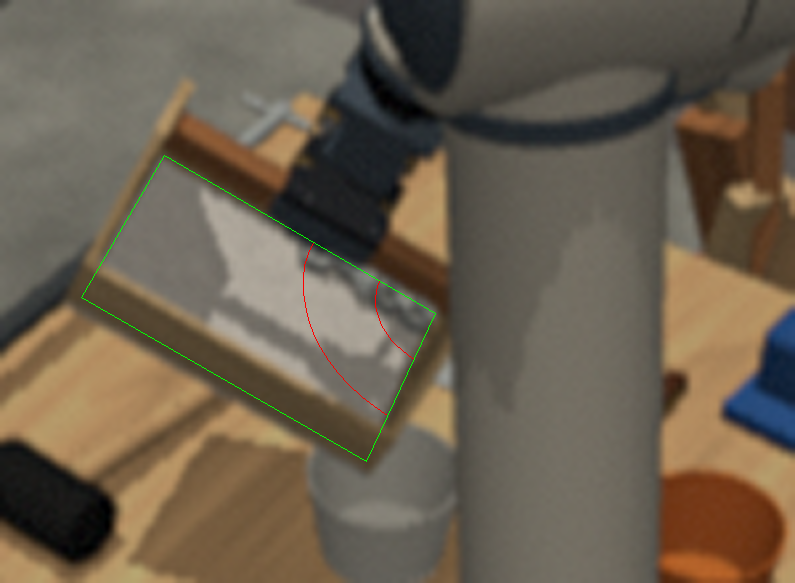

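The row is still along the wall: pieces at about (420,318), (395,295), (350,275), (320,262), the last roughly 100 mm from the corner. I'll roll a bit further to make the row slump, and check with a rectified floor map.

carry_out(
  moves=[
    [[0,0,0,-0.4,0,0],[0,0,0,-0.4,0,0],[0,0,0,-0.4,0,0],[0,0,0,-0.4,0,0],[0,0,0,-0.4,0,0],[0,0,0,-0.4,0,0],[0,0,0,-0.4,0,0],[0,0,0,-0.4,0,0],[0,0,0,0,0,0],[0,0,0,0,0,0]],
  ],
)

```text
t: 14.65
ee_pos: [0.5754, -0.2403, 0.3271]
ee_rot: [[0.866, 0.149, 0.478], [0.276, -0.938, -0.208], [0.417, 0.312, -0.853]]
wrist_force: [0.6, 0.0, -7.6]
grip_width: 0.0196
grip_force: 59.9
```

```bash
cat >> h.py <<'E'
def fmap():
    # brightness of the tote floor (8 mm above it), 8 mm cells; rows: own distance from -x end, cols: from corner c wall to d wall
    o=observe();R=np.array(o["ee_rot"]);p=o["ee_pos"];print(p.round(4),R[2].round(3),corners(p,R))
    f=np.mean([cv2.cvtColor((s:=read_camera("side"))["frame"],6).astype(float) for _ in range(3)],0).astype(np.float32)
    for i in range(4,160,8):
        L=np.array([p+R@[-.121+i/1000,.079-j/1000,.107] for j in range(4,158,8)])
        q=proj(s,L).astype(np.float32)
        print(f"{i:4d}",*(f"{int(v):3d}" for v in cv2.remap(f,q[:,0].copy(),q[:,1].copy(),1).ravel()))
E
python3 -c "
from h import *
fmap()"
```

```text
[ 0.5754 -0.2403  0.3271] [ 0.417  0.312 -0.853] {'c': array([ 0.537, -0.372,  0.203]), 'b': array([ 0.747, -0.305,  0.304]), 'd': array([ 0.514, -0.223,  0.154]), 'a': array([ 0.723, -0.157,  0.255])}
   4  91  95  67  41  86 129 122  92  82  75  95  81  67  69  61  52  72  97  79  60
  12  93  95  67  40 116 161 130  88 110  84 109 105  89  83  70  69  80  97  78  60
  20  87  89  63  47 132 163 141  97  92  81 113 110  90  74  79  89  96  94  77  60
  28  64  65  52  51 137 166 160 137 116 111 155 150 117 101 110 113 114 104  77  59
  36  64  65  50  48 131 164 163 165 156 158 167 164 158 121 111 113 115 108  79  60
  44  65  64  50  49 134 164 163 165 163 159 164 167 160 120 112 114 115 107  78  59
  52  64  64  51  50 134 164 165 163 161 160 162 164 162 127 114 114 114 107  75  59
  60  65  65  51  50 134 164 168 166 163 162 164 167 161 122 115 114 114 113  87  59
  68  43  51  45  34  69  86  99 108 140 164 163 165 162 140 130 113 115 130 102  59
  76  37  45  35  22  30  35  22  24  96 160 163 164 166 168 137 114 115 129  99  58
  84  29  24  23  23  32  35  30  24  91 163 169 163 165 167 137 114 115 129  97  58
  92  28  22  21  23  30  36  34  21  89 165 168 167 168 167 134 113 116 131  99  60
 100  27  22  21  23  32  32  26  20  92 163 166 167 168 166 137 116 115 128 100  60
 108  27  24  21  25  33  32  28  21  86 159 166 165 164 165 137 117 117 129 101  59
 116  27  24  25  31  32  32  28  21  87 164 170 169 166 165 135 115 115 128  98  60
 124  28  27  32  33  31  34  29  21  92 165 169 170 168 169 140 115 117 129 100  61
 132  32  28  32  32  30  34  33  21  90 164 168 168 168 169 142 114 117 131 102  61
 140  39  45  44  32  37  49  26  20  86 163 168 165 167 170 143 113 116 129 100  60
 148  40  62  67  34  40  47  37  33  90 167 168 171 166 141 119 114 117 129  99  61
 156  78  84  66  46 120 148 147 142 157 167 169 166 143 115 116 117 115 127 100  62
```

carry_out(
  moves=[
    [[0,0,0,0.6,0,0],[0,0,0,0.6,0,0],[0,0,0,0.6,0,0],[0,0,0,0.6,0,0],[0,0,0,0.6,0,0],[0,0,0,0.6,0,0],[0,0,0,0.6,0,0],[0,0,0,0.6,0,0],[0,0,0,0.6,0,0],[0,0,0,0.6,0,0]],
  ],
)

```text
t: 15.8
ee_pos: [0.5758, -0.2414, 0.3276]
ee_rot: [[0.865, 0.33, 0.377], [0.276, -0.942, 0.191], [0.418, -0.061, -0.906]]
wrist_force: [-0.3, -0.5, -7.3]
grip_width: 0.0199
grip_force: 59.9
```

carry_out(
  moves=[
    [[0,0,0,0.6,0,0],[0,0,0,0.6,0,0],[0,0,0,0.6,0,0],[0,0,0,0.6,0,0],[0,0,0,0.6,0,0],[0,0,0,0.6,0,0],[0,0,0,0.6,0,0],[0,0,0,0.6,0,0],[0,0,0,0.6,0,0],[0,0,0,0.6,0,0]],
  ],
)

```text
t: 16.8
ee_pos: [0.576, -0.2418, 0.3274]
ee_rot: [[0.865, 0.455, 0.211], [0.276, -0.784, 0.556], [0.418, -0.423, -0.804]]
wrist_force: [-0.3, -0.3, -6.5]
grip_width: 0.0201
grip_force: 59.9
```

carry_out(
  moves=[
    [[0,0,0,0.4,0,0],[0,0,0,0.4,0,0],[0,0,0,0,0,0],[0,0,0,0,0,0],[0,0,0,0,0,0],[0,0,0,0,0,0],[0,0,0,-0.4,0,0],[0,0,0,-0.4,0,0],[0,0,0,-0.4,0,0],[0,0,0,-0.5,0,0]],
  ],
)

```text
t: 17.8
ee_pos: [0.5755, -0.2406, 0.3275]
ee_rot: [[0.866, 0.44, 0.24], [0.276, -0.818, 0.504], [0.418, -0.37, -0.83]]
wrist_force: [-0.7, -0.1, -7.6]
grip_width: 0.0193
grip_force: 59.9
```

carry_out(
  moves=[
    [[0,0,0,-0.6,0,0],[0,0,0,-0.6,0,0],[0,0,0,-0.6,0,0],[0,0,0,-0.6,0,0],[0,0,0,-0.6,0,0],[0,0,0,-0.6,0,0],[0,0,0,-0.6,0,0],[0,0,0,-0.6,0,0],[0,0,0,-0.6,0,0],[0,0,0,-0.4,0,0]],
  ],
)

```text
t: 18.8
ee_pos: [0.5749, -0.2399, 0.3277]
ee_rot: [[0.865, 0.31, 0.393], [0.276, -0.951, 0.141], [0.418, -0.014, -0.908]]
wrist_force: [-0.3, 0.0, -6.7]
grip_width: 0.0197
grip_force: 59.9
```

```bash
python3 -c "
from h import *
fmap()
view('pics/r6.png',(310,100,80,80),7)"
```

```text
[ 0.5749 -0.2399  0.3277] [ 0.418 -0.014 -0.908] {'c': array([ 0.54 , -0.332,  0.172]), 'b': array([ 0.749, -0.265,  0.273]), 'd': array([ 0.491, -0.182,  0.174]), 'a': array([ 0.7  , -0.115,  0.275])}
   4  77  82  80  79  81  75  67  62  57  57  63  78  83  81  79  88  80  76  72  68
  12  80  79  90  86  81  86  81  71  60  67  76  82  77  82  90  87  78  76  71  68
  20  84  96 112 111 100  87  81  72  64  65  87  91  85  94  96  89  79  75  71  68
  28  84 112 115 109 116 114  96  87  89  99 107 105 100  98 100  90  79  75  71  68
  36  73 110 151 157 159 159 139 112 108 106 108 108 106 105 103  92  79  75  71  69
  44  75 112 153 158 160 160 154 150 127 106 104 107 110 133 136  96  78  75  70  69
  52  75 113 156 160 159 159 159 158 132 105 104 105 109 136 150 109  80  74  71  71
  60  74 113 154 159 157 158 159 159 134 107 105 106 111 138 157 118  79  73  70  71
  68  75 117 156 159 158 158 160 161 148 118 105 106 118 146 156 119  80  73  71  72
  76  73 114 156 159 159 161 160 160 158 141 109 110 142 162 158 118  79  73  71  72
  84  72 112 157 161 160 161 161 161 162 148 112
[... 408 characters left out ...]
1 160 160 139 109 111 143 163 158 121  79  73  75  74
 132  73 114 157 163 164 164 162 161 162 153 119 112 147 165 157 121  79  73  76  74
 140  71 110 155 163 163 164 163 160 162 148 113 111 145 164 157 118  77  74  76  74
 148  70 107 154 162 159 160 160 161 161 147 115 111 140 159 154 120  79  75  76  75
 156  70 111 156 160 161 162 155 132 113 110 107 108 112 113 121 117  81  74  76  74
[ 0.5751 -0.2398  0.3277] [[0.865, 0.311, 0.393], [0.277, -0.95, 0.144], [0.418, -0.016, -0.908]] {'c': array([ 0.54 , -0.332,  0.171]), 'b': array([ 0.75 , -0.265,  0.273]), 'd': array([ 0.491, -0.182,  0.174]), 'a': array([ 0.7  , -0.115,  0.275])} [-39.7  16.5  84.7  23.   67.5  25.5] 59.90301489830017
```

View pics/r6.png

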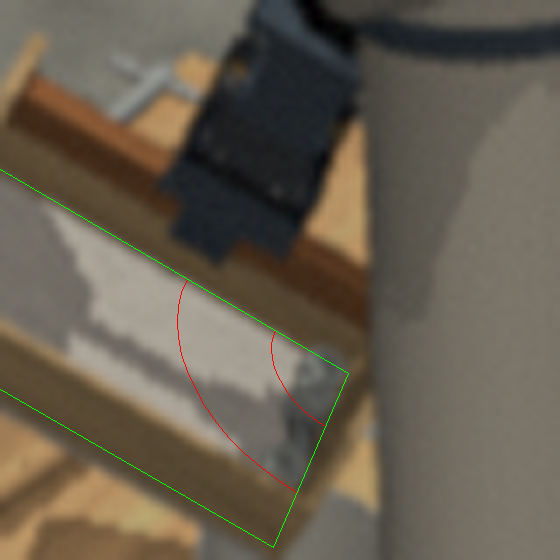

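The hardware is now along the end board: crop (320,365) to (265,462), the last piece about 95–100 mm from the corner, and the rest of the floor is empty. I'll roll further with less pitch to pack the row firmly into corner c, and hold there.

carry_out(
  moves=[
    [[0,0,0,0.6,0,0],[0,0,0,0.6,0,0],[0,0,0,0.6,0,0],[0,0,0,0.6,0,0],[0,0,0,0.6,0,0],[0,0,0,0.6,0,0],[0,0,0,0.6,0,0],[0,0,0,0.6,0,0],[0,0,0,0.6,0,0],[0,0,0,0.6,0,0]],
  ],
)

```text
t: 20.0
ee_pos: [0.5757, -0.2413, 0.3273]
ee_rot: [[0.866, 0.444, 0.232], [0.276, -0.809, 0.519], [0.418, -0.385, -0.823]]
wrist_force: [0.5, -1.1, -7.6]
grip_width: 0.0199
grip_force: 59.9
```

carry_out(
  moves=[
    [[0,0,0,0.6,0,0],[0,0,0,0.6,0,0],[0,0,0,0.6,0,0],[0,0,0,0.6,0,0],[0,0,0,0,-0.4,0],[0,0,0,0,-0.4,0],[0,0,0,0,-0.4,0],[0,0,0,0,-0.4,0],[0,0,0,0,-0.4,0],[0,0,0,0,-0.4,0]],
  ],
)

```text
t: 21.0
ee_pos: [0.5757, -0.2405, 0.3276]
ee_rot: [[0.879, 0.476, 0.007], [0.381, -0.712, 0.589], [0.285, -0.515, -0.808]]
wrist_force: [0.5, 0.3, -6.7]
grip_width: 0.0199
grip_force: 59.9
```

carry_out(
  moves=[
    [[0,0,0,0,0,0],[0,0,0,0,0,0],[0,0,0,0,0,0],[0,0,0,0,0,0],[0,0,0,0,0,0],[0,0,0,0,0,0],[0,0,0,0,0,0],[0,0,0,0,0,0],[0,0,0,0,0,0],[0,0,0,0,0,0]],
  ],
)

```text
t: 22.0
ee_pos: [0.5756, -0.2407, 0.3273]
ee_rot: [[0.879, 0.476, 0.008], [0.38, -0.712, 0.59], [0.287, -0.516, -0.807]]
wrist_force: [-0.6, -0.2, -6.8]
grip_width: 0.0201
grip_force: 59.9
```

```bash
python3 -c "
from h import *
fmap()
R=np.array(observe()['ee_rot']); rem(np.array([.5275,-.268,.145])-R@[-.121,.079,.115])"
```

```text
[ 0.5756 -0.2407  0.3273] [ 0.287 -0.516 -0.807] {'c': array([ 0.508, -0.275,  0.159]), 'b': array([ 0.721, -0.183,  0.228]), 'd': array([ 0.433, -0.162,  0.241]), 'a': array([ 0.645, -0.071,  0.31 ])}
   4  98  99  98  98  98  98  98  98  98  98  98  99  99  99  99  99  99  99  99  99
  12  84  85  85  86  86  86  86  86  86  85  85  84  84  84  85  85  86  86  87  86
  20 117 116 115 114 113 113 112 112 111 110 110 108 107 106 106 106 108 110 113 116
  28 125 125 123 122 120 119 118 116 115 113 111 110 109 109 108 109 110 112 115 117
  36 124 123 122 121 120 118 116 115 114 112 111 110 109 109 110 111 113 115 118 118
  44 123 122 122 120 119 117 116 115 114 113 112 112 111 111 111 112 113 115 116 117
  52 123 123 122 120 119 117 116 115 114 112 112 112 112 113 114 114 115 116 117 117
  60 123 122 121 120 119 117 116 115 114 113 112 112 113 113 114 115 115 115 116 116
  68 123 122 120 119 117 116 115 114 114 115 116 116 116 116 116 116 116 116 116 116
  76 122 122 121 119 117 116 115 114 114 114 115 116 118 118 117 116 116 116 116 116
  84 122 121 120 119 118 116 115 114 114 114 115
[... 304 characters left out ...]
 119 119 119 119 119 120 121 121 121 122 121 120 119 118 117 116 115 115
 124 121 120 119 119 119 120 121 122 123 122 122 122 121 120 118 117 116 116 116 115
 132 121 120 120 119 119 120 121 122 122 122 122 121 120 119 119 118 117 116 116 115
 140 121 120 120 120 120 121 121 122 122 123 122 122 122 121 119 118 117 117 116 115
 148 122 122 122 123 123 124 124 124 123 123 123 122 121 120 119 118 117 116 115 115
 156 122 122 123 123 124 124 124 124 124 123 123 122 121 121 120 119 118 117 116 116
t 22.15 pos [ 0.5755 -0.2407  0.3273] rem units [0.4  0.29 0.39] yaw 23.35 z [ 0.008  0.59  -0.807] j [-42.4  35.3  58.2  28.  110.   23.5] F [ 0.6 -0.1 -7.4] grip 0.019999221910420605 59.89405274391174
```

carry_out(
  moves=[
    [[0.08,0.06,0.08,0,0,0],[0.08,0.06,0.08,0,0,0],[0.08,0.06,0.08,0,0,0],[0.08,0.06,0.08,0,0,0],[0.08,0.06,0.08,0,0,0],[0,0,0,0,0,0],[0,0,0,0,0,0],[0,0,0,0,0,0],[0,0,0,0,0,0],[0,0,0,0,0,0]],
  ],
)

```text
t: 23.15
ee_pos: [0.5954, -0.2338, 0.3129]
ee_rot: [[0.879, 0.476, 0.009], [0.38, -0.712, 0.59], [0.287, -0.516, -0.807]]
wrist_force: [-0.6, -0.4, -7.0]
grip_width: 0.0195
grip_force: 59.9
```

```bash
sed -i 's/def fmap():/def fmap(cam="side"):/; s/read_camera("side"))\["frame"\],6/read_camera(cam))["frame"],6/' h.py; python3 -c "
from h import *
fmap('top')
R=np.array(observe()['ee_rot']); rem(np.array([.5275,-.268,.145])-R@[-.121,.079,.115])"
```

```text
[ 0.5954 -0.2338  0.3129] [ 0.287 -0.516 -0.807] {'c': array([ 0.528, -0.268,  0.145]), 'b': array([ 0.74 , -0.176,  0.214]), 'd': array([ 0.452, -0.156,  0.226]), 'a': array([ 0.665, -0.064,  0.296])}
   4  83  81  72  80  86  94  90  72  75  94 109 120 127 132 136 139 143 143 148 149
  12  77  80  85  81  82 107 110 105  84  82 101 114 122 129 134 137 141 143 146 148
  20  82  82  83  85  81 111 110  96  85 106 105 106 118 125 131 135 139 142 144 148
  28  80  82  80  86  84  84 115 120 122 131 131 104 113 121 128 132 136 140 143 146
  36  83  96  97  97  98  97 123 134 133 133 135 122 102 115 123 129 135 138 142 145
  44  81  96  95  98  98  98 123 134 134 131 134 135 107 107 118 126 131 135 140 143
  52  82  98  98  96  97  97 121 134 132 130 130 133 127 101 113 122 127 134 137 141
  60  81  97  97  96 115 111 127 134 131 131 134 135 134 120 104 115 126 131 135 139
  68  81  97  95  96 115 132 133 133 134 132 133 134 134 134 106 110 120 128 132 136
  76  79  95  98  98 119 133 132 133 134 134 131 133 134 136 127 105 114 122 128 133
  84  76  98 103 124 124 135 133 135 135 136 135
[... 305 characters left out ...]
103 132 134 132 133 134 134 134 136 135 135 132 135 123 105  97  99 114
 124  77  95  99 123 136 134 133 135 137 134 136 137 135 135 136 125 104 101  98 106
 132  77  95  98 127 135 135 134 132 137 135 136 137 135 135 137 124 104  99 101  98
 140  79  97  99 123 137 137 132 134 134 135 135 134 134 136 136 123 105 101 101  98
 148  76  97  98 122 133 133 135 135 134 137 134 136 135 135 134 124 104 101 103  99
 156  78  97 103 132 133 132 135 135 132 135 136 137 135 136 136 125 105 102 102  98
t 23.3 pos [ 0.5954 -0.2338  0.3129] rem units [ 0.   -0.01 -0.01] yaw 23.35 z [ 0.009  0.59  -0.807] j [-41.   36.9  57.3  28.5 108.7  24.5] F [-0.2 -0.1 -6.8] grip 0.02012925770962919 59.89410102367401
```

The top-camera floor map shows all the hardware packed within about 85 mm of corner c, with the rest of the visible floor bare. Corner c is within 2 mm of the tub axis at 145 mm height, and the grip is steady.

```bash
python3 -c "
from workcell import *
print(finish_job())"
```

```text
the job is handed in; nothing more can be done
None
```

I handed the job in at about 23 s. The tote is held still by its rail, tipped about 36°, with the low corner about 145 mm above the bench and centred over the tub. The last top-camera view showed the hardware within about 85 mm of that corner; the end board hid part of the floor, and no verdict came back.

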